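# Refit the filter frame in the bench fume extractor

## Robot

A 6-joint arm with a two-finger parallel gripper is mounted at the origin on a cart in front of the work surface, level with it; the furniture and walls round the work are solid. World frame = base frame: x ahead of the robot, y to its left, z up, the work surface at z = 0. Lengths are in mm, angles in degrees, forces in N, time in s.
With the tool pointing down it reaches from about 300 to 850 mm from the base axis. Payload 4.2 kg.
Tool frame: the origin (TCP) lies between the finger pads; the fingertips stand 8 mm ahead of it and the grasp point (between the pads) lies 11 mm behind it; x points along the fingers, y is the direction in which the jaws open and shut, and the axes are right-handed (so a half turn about x gives the same grasp; the last joint's range is limited). The gripper opens to 91 mm and grips with 3 to 60 N. Pads are 32 mm wide; open, the fingers measure 118 mm over their backs; the gripper's body (76 mm by 178 mm) begins 60 mm behind the grasp point.
Start: joints at [-78.438, 18.312, 89.639, -0, 72.044, -1.146], TCP at [126.494, -560.929, 221.976] pointing down, gripper open.
Joint ranges: [-177.97, 177.97], [-48.28, 115.42], [12.27, 149.76], [-77.06, 257.06], [2.81, 150.46], [-146.56, 146.56]. Speed limits (degrees/s): [147.25, 147.25, 180, 180, 180, 180].

## Interface

Orientations are given as [roll, pitch, yaw] about the fixed x, y, z axes, in that order (R = Rz(yaw) Ry(pitch) Rx(roll)).
In Python, from workcell import env gives the robot as it stands.
- The arm moves only by the tool arm_command, never from a script. Its arguments are lists of equal length, an entry for each row: "slide": the shift along the tool's x, y, z in cm, a list of three; "turn": the turn, a rotation vector about the tool's x, y, z in rad, a list of three; "grip": the closure in counts, from 0 (fully open) to 255 (shut). A call has 1 to 20 rows; each row is the pose to reach, as a shift and turn from the pose commanded when the call began, along the tool's axes at that moment; what a row does not reach only later rows make up. A row lasts 1/12 s, in which the tool goes at most 41.7 mm and 7.16 degrees, less where a joint would pass 70% of its speed; a pose out of reach is approached as far as the arm can. A call with a gripper value outside its range is refused whole. The fingers move at their own pace and stop on an object; "newtons" is the grip in N (left out, the last holds). Time passes only in rows, so rows that repeat a pose let the fingers close. It gives the time, the measured TCP pose, the force and the opening at its end, in the units of the state.
- env.state(): the state, without advancing time (a new reading comes with each control period).
- env.grab_frame(name): name is "side" or "top" or "wrist"; returns (picture, depth): 400x640x3 uint8, red, green, blue; 400x640 float32, mm along the optical axis (not along the pixel's ray), 0 where there is no reading.
- env.calibration(name): a dict with "K" (3x3 intrinsics, pixels), "camera_from_world" (4x4, takes a point from world to camera coordinates); the wrist camera has in their place "T_tool_cam" (4x4, takes a point from camera to tool coordinates, whose origin is the TCP and whose axes are the tool frame's). Camera axes: x right, y up, looking along -z (the intrinsics and any distortion apply to the point x, -y, -z); pixel columns grow to the right and rows downward; lengths in mm; the calibration is good to about 2 mm. A picture is of the moment at which its call begins: read the wrist's pose just before it. calibration takes no time and is no camera call.
- env.job_done(): hands the job in, once; it reports no verdict.
Trained networks look in the newest picture that a camera, given by its name, has taken for a name from the list of things; names that differ only in an ending like _2 or _b are one class to them, and where a whole thing is asked for, a point or a joint stands for the part that bears it (a point fixed in the world has none). Each returns a list of dicts, best first, with "p" (0 to 1); they miss things now and then, are a little off and sometimes report something else, mostly with a low value. They report only what shows in the picture. A call takes as long as a camera call.
- env.search_frame(camera, label): "point" ([x, y, z] in mm, in world coordinates, good to about 4 mm: the middle of the surface that is visible of it).
The state is a dict: "time_s": time; "qpos": joint angles; "qvel": joint speeds; "effort": joint torques, N m; "ee_pos": TCP position; "ee_rot": TCP orientation; "force": force on the tool from outside, world axes, zero at the start; "torque": the same for the moment, N m; "gripper_width": finger opening in mm.
Only numpy, scipy, OpenCV 4.12 (cv2) and the standard library are available. Lean on these libraries where they do the work, as an engineer would, in place of code of your own. Each camera call takes 0.05 s, during which the arm holds its last target.

## Task

Refit the filter frame in the open intake on top of the grey fume extractor: with the frame tilted, hook its plain edge under the blue retaining lip until it is fully home, then swing the yellow edge down and press until the orange spring catch snaps over it and the frame lies flat. Feel your way gently: never press the frame against the extractor with more than 40 N, and leave the oil can, the tin, the screwdriver and the other things on the bench where they are.

Things in the scene. Friction and masses are not known exactly. Their poses are not given: they have to be found in the camera images.
- filter: filter frame 130 x 90 x 10 mm, 0.15-0.3 kg: aluminium border, pleated middle, one 90 mm edge yellow. Origin: centre of its underside; z up from the pleats, x from the yellow edge (-65 mm) to the plain edge (+65 mm). Across its middle stands a black pull bar to grip across x: 12 mm thick in x, 56 mm long in y, 26 to 42 mm above the underside
- filter_far (a point): middle of the plain edge of the frame, the one that goes under the lip: x = +65 mm, half way up its 10 mm thickness
- filter_near (a point): middle of the yellow edge of the frame, the one that goes under the orange catch: x = -65 mm, half way up its 10 mm thickness
- extractor: fume extractor, a fixed grey box 180 x 124 mm, 40 mm tall; origin: centre of its underside; x from the orange catch to the blue lip, z up. On top a receiver is screwed down through slots: the well, lip, walls and catch may all be shifted together by up to 10 mm either way along x. This shift is NOT in any measured pose: feel for it. In y they are central
- well (a point): fixed point of the extractor (does not show the shift), axes alike: centre of the nominal well's floor, 44 mm above the bench. From here: well 95 mm wide, 132 mm long, from the front wall at x = -66 (7 mm high) to the rear wall at x = +66 mm; side walls 10 mm high with lead-ins flared outward up to 17 mm. The seated frame's underside is at z = 0
- lip (a point): fixed point of the extractor (does not show the shift): middle of the nominal lower edge of the blue retaining lip, 18 mm above the well's floor. The lip reaches from here 24 mm on to the rear wall; in front of it a lead-in flares up 6 mm over 6 mm. The slot under the lip takes the 10 mm frame tilted by up to about 0.25 rad
- catch (a joint): orange sprung catch, 50 mm wide, amid the front wall: 0 closed, grows (m) as pushed out from the well, up to 0.010; spring 2.4 N + 0.4 N/mm. Its nose reaches 3 mm into the well, underside 11.5 mm above the floor; above it a slope, 32 deg from upright, out to the wall's inner face, then a flat top 18 mm above the floor. Pressing the yellow edge down with 4 to 12 N pushes it back
- oil_can: pink copper oil can with a long spout, 64 mm across, 125 mm tall, loose. Origin: centre of its underside
- tin_2: round grey lidded tin, 68 mm across, 36 mm tall, loose. Origin: centre of its underside
- round_stub: pale round steel stub, 22 mm across, 45 mm tall, standing loose. Origin: centre of its underside
- feeler_tin: flat tin, yellow over green, 62 x 81 x 16 mm, lying loose. Origin: centre of its underside
- driver_red: screwdriver with a red handle, lying loose, 150 mm long. Origin: centre of its underside
- vee_block: small pale steel vee block, 57 x 51 x 34 mm, loose. Origin: centre of its underside

How it is judged:
By the outcome, as a careful person would: the job done as asked, in the order asked, and still so for the second after the job is handed in, with the robot touching nothing.
It also fails if it takes over 58 s, if anything falls off the work surface, if the arm or the gripper's body presses on something with over 40 N, if the wrist force passes 120 N, or if a joint passes its speed limit or range.

## Working session

There is one attempt and no reset: what is moved stays moved. The work goes in short steps, Python scripts to look and compute and a tool call to move; the robot and the scene stay as the last step left them, time stands still between calls to the robot, and variables do not carry over. Pictures are saved under pics/ and viewed, and the job is handed in when it is done.

Besides the shell and the picture viewer there is one more tool, called after "Call:" as name(argument=value, ...) on one line, values as JSON. arm_command: Moves the arm, as the interface text tells. Its arguments: {"type":"object","properties":{"slide":{"type":"array","items":{"type":"array","items":{"type":"number"}}},"turn":{"type":"array","items":{"type":"array","items":{"type":"number"}}},"grip":{"type":"array","items":{"type":"number"}},"newtons":{"type":"number"}},"required":["slide","turn","grip"]}

```bash
ls; mkdir -p pics; cat > h.py <<'E'
import numpy as np,cv2
from workcell import env
from scipy.spatial.transform import Rotation as R
def Rt(rpy): return R.from_euler('xyz',rpy,degrees=True).as_matrix()
def cam(name,st=None):
    c=env.calibration(name); K=np.array(c["K"])
    if name=="wrist":
        T=np.eye(4);T[:3,:3]=Rt(st["ee_rot"]);T[:3,3]=st["ee_pos"]
        W=T@np.array(c["T_tool_cam"])
    else: W=np.linalg.inv(np.array(c["camera_from_world"]))
    return K,W
def px2w(K,W,u,v,d):
    x=(u-K[0,2])/K[0,0]*d;y=(v-K[1,2])/K[1,1]*d
    return (W@np.array([x,-y,-d,1]))[:3]
def w2px(K,W,p):
    q=np.linalg.inv(W)@np.append(p,1); d=-q[2]
    return np.array([K[0,0]*q[0]/d+K[0,2],-K[1,1]*q[1]/d+K[1,2],d])
def cloud(K,W,d):
    v,u=np.mgrid[:d.shape[0],:d.shape[1]]
    x=(u-K[0,2])/K[0,0]*d;y=(v-K[1,2])/K[1,1]*d
    P=np.stack([x,-y,-d],-1)@W[:3,:3].T+W[:3,3]
    P[d<=0]=np.nan
    return P
def shot(name,tag):
    st=env.state(); im,d=env.grab_frame(name)
    cv2.imwrite(f"pics/{tag}.png",im[:,:,::-1]); np.savez(f"{tag}.npz",im=im,d=d,pos=st["ee_pos"],rot=st["ee_rot"])
    K,W=cam(name,st); return im,d,K,W
E
python3 - <<'E'
from h import *
print(env.state())
for n in ["top","side","wrist"]:
    im,d,K,W=shot(n,n+"0"); print(n,K.tolist(),W.round(3).tolist(),{k:v for k,v in env.calibration(n).items() if k not in("K","camera_from_world","T_tool_cam")})
    for l in ["filter","extractor"]:
        print(l,[(np.round(r["point"],1),round(r["p"],2)) for r in env.search_frame(n,l)])
print(env.state()["time_s"])
E
```

```text
pics
{'time_s': 0.0, 'qpos': array([-7.84384992e+01,  1.83508733e+01,  8.97063295e+01,  9.11670427e-04,
        7.20432001e+01, -1.14451118e+00]), 'qvel': array([-0.02878771, -0.06918488, -0.02230951,  0.07427474, -0.0263703 ,
       -0.12761344]), 'effort': array([ 1.98954076e-03, -4.12455368e+01, -2.31971759e+01,  7.28971045e-02,
        4.56223113e-02, -1.51943536e-04]), 'ee_pos': array([ 126.39176484, -560.43570186,  221.1284802 ]), 'ee_rot': array([-91.63912781,  89.89959332, 101.06660234]), 'force': array([ 0.79294792,  0.04715087, -0.22194548]), 'torque': array([ 0.04503021, -0.00998632, -0.02486829]), 'gripper_width': 91.10191806200606}
top [[396.87877617221545, 0.0, 321.0807731112162], [0.0, 396.87877617221545, 203.1063742105], [0.0, 0.0, 1.0]] [[-0.008, 0.987, -0.161, 409.304], [-1.0, -0.008, -0.002, -23.061], [-0.003, 0.161, 0.987, 1238.698], [0.0, 0.0, 0.0, 1.0]] {}
filter [(array([ 534.4, -311.8,    9.1]), 0.58)]
extractor [(array([ 582.6, -107.6,   40.6]), 0.79), (array([740.3,  22.9,  16.3]), 0.5), (array([ 423.6, -336. ,   30.9]), 0.37)]
side [[515.31182276112, 0.0, 310.3939141138042], [0.0, 515.31182276112, 208.5087224718853], [0.0, 0.0, 1.0]] [[-0.99, 0.076, -0.115, 436.348], [-0.136, -0.396, 0.908, 1209.095], [0.024, 0.915, 0.403, 595.403], [0.0, 0.0, 0.0, 1.0]] {}
filter [(array([ 541.2, -317.2,   10.8]), 0.73)]
extractor [(array([582.9, -71.1,  42.4]), 0.9)]
wrist [[308.1597059804778, 0.0, 318.92294274974324], [0.0, 308.1597059804778, 201.0870561690263], [0.0, 0.0, 1.0]] [[0.22, 0.934, 0.281, 206.356], [-0.976, 0.211, 0.062, -542.996], [-0.001, -0.288, 0.958, 384.18], [0.0, 0.0, 0.0, 1.0]] {}
filter []
extractor []
0.45
```

View pics/top0.png

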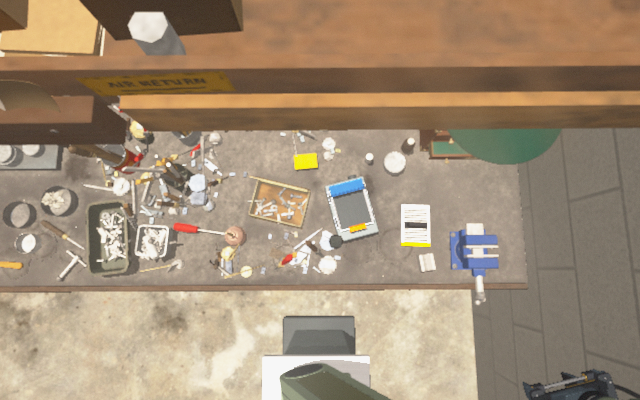

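View pics/side0.png

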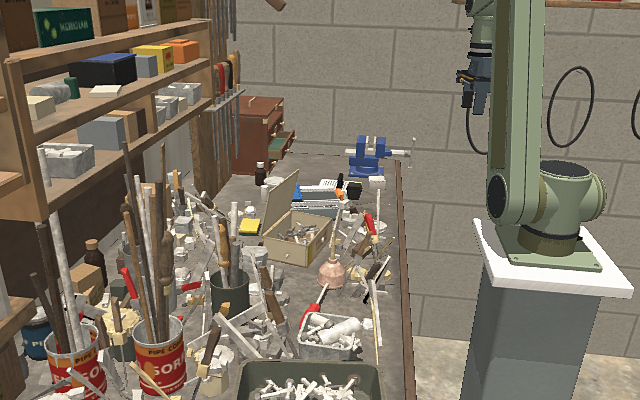

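View pics/wrist0.png

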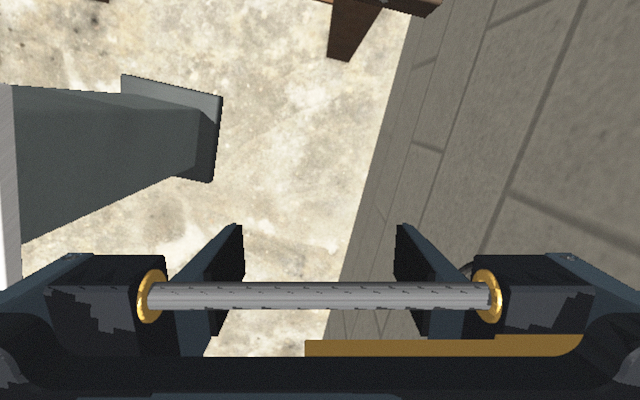

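```bash
python3 - <<'E'
from h import *
z=np.load("top0.npz");im,d=z["im"],z["d"];K,W=cam("top")
c=im[120:300,280:480];cv2.imwrite("pics/topc.png",cv2.resize(c,None,fx=4,fy=3.3,interpolation=cv2.INTER_CUBIC)[:600,:,::-1])
P=cloud(K,W,d)
for name,(u,v) in dict(bar=(416,225),fl=(404,206),fr=(429,206),yl=(402,246),yr=(429,246),mid=(416,238),lip=(347,187),catch=(358,228),black=(335,241),well=(352,208),box=(305,162),tl=(408,145),shelf=(400,112),rag=(395,162)).items(): print(name,P[v,u].round(1))
z=np.load("side0.npz");im2=z["im"]
c=im2[140:260,220:400];cv2.imwrite("pics/sidec.png",cv2.resize(c,None,fx=4.4,fy=4.4,interpolation=cv2.INTER_CUBIC)[:,:,::-1])
E
```

```text
bar [ 535.1 -307.8   40.8]
fl [ 598.7 -280.8    7.5]
fr [ 597.5 -358.2   11.1]
yl [ 474.4 -271.7   -3.8]
yr [ 473.1 -352.2    9.5]
mid [ 498.3 -314.1    6. ]
lip [649.1 -99.3  65.6]
catch [ 525.6 -130.3   58.4]
black [484.2 -59.6 107.9]
well [ 588.6 -115.    41.4]
box [741.3  29.3  16.2]
tl [ 782.1 -291.    55.5]
shelf [ 605.4 -124.1  755.7]
rag [ 733.7 -252.6   35.3]
```

View pics/topc.png

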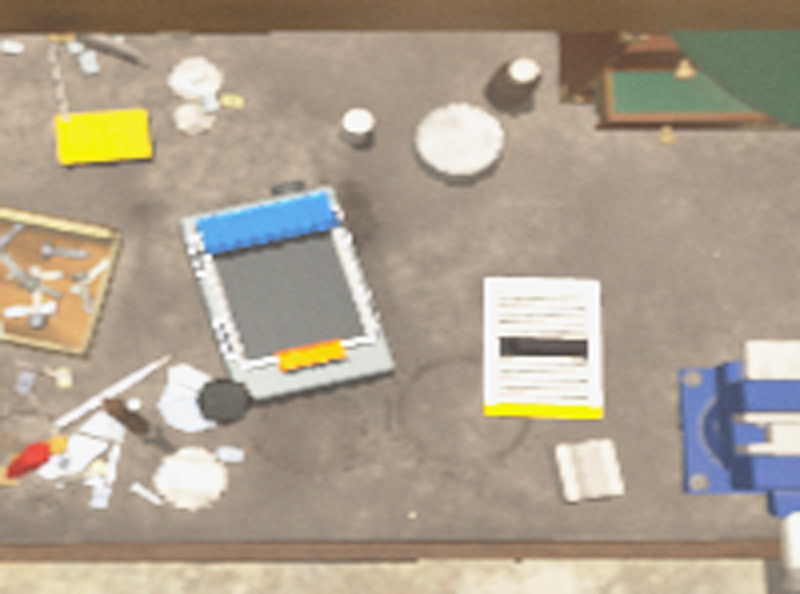

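View pics/sidec.png

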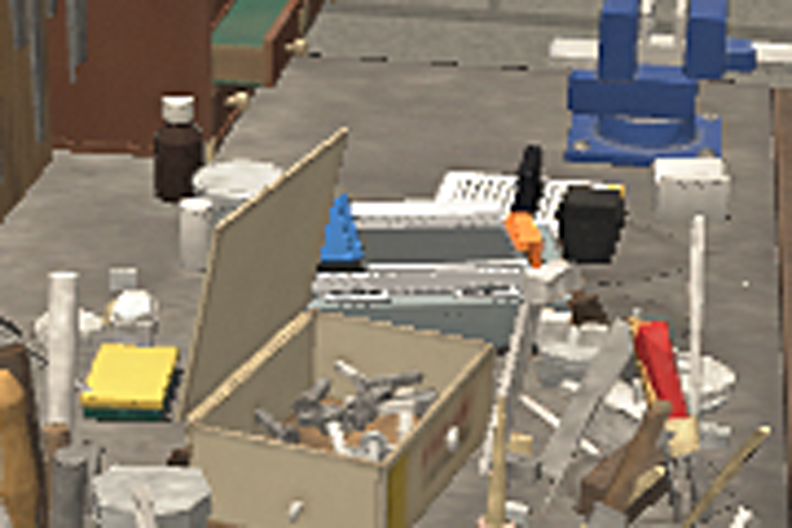

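```bash
cat >> h.py <<'E'
def plan(p,Rm,rows=True):
    st=env.state();R0=Rt(st["ee_rot"]);p0=np.array(st["ee_pos"])
    s=R0.T@(np.array(p)-p0)/10; r=R.from_matrix(R0.T@Rm).as_rotvec()
    n=max(np.linalg.norm(s)*10/41.7,np.degrees(np.linalg.norm(r))/7.16)
    print("slide",s.round(3).tolist(),"turn",r.round(4).tolist(),"rows>=",round(n,2))
def tool(yaw,tilt=0.):
    """tool x down, tool y along +-frame x. yaw deg of frame x; tilt: rotation about frame y (deg, + = nose(+x) down)"""
    F=R.from_euler('z',yaw,degrees=True).as_matrix()@R.from_euler('y',tilt,degrees=True).as_matrix()
    x=-F[:,2]; y=F[:,0]*YS; return np.stack([x,y,np.cross(x,y)],1)
YS=1
E
python3 - <<'E'
import h
from h import *
st=env.state();print(Rt(st["ee_rot"]).round(2),np.array(env.calibration("wrist")["T_tool_cam"]).round(2))
for s in (1,-1):
    h.YS=s; print(s); plan([535,-312,200],tool(-2)); 
E
```

```text
[[-0.    0.22 -0.98]
 [ 0.   -0.98 -0.22]
 [-1.   -0.   -0.  ]] [[ 0.0000e+00  2.9000e-01 -9.6000e-01 -1.6253e+02]
 [ 1.0000e+00 -0.0000e+00  0.0000e+00  1.4000e-01]
 [ 0.0000e+00 -9.6000e-01 -2.9000e-01 -8.1860e+01]
 [ 0.0000e+00  0.0000e+00  0.0000e+00  1.0000e+00]]
1
slide [2.191, -15.291, -45.324] turn [-1.3141, -0.0001, 0.0001] rows>= 11.48
-1
slide [2.191, -15.291, -45.324] turn [1.8275, 0.0001, 0.0001] rows>= 14.62
```

Call:
arm_command(slide=[[2.2,-15.3,-45.3],[2.2,-15.3,-45.3],[2.2,-15.3,-45.3],[2.2,-15.3,-45.3],[2.2,-15.3,-45.3],[2.2,-15.3,-45.3],[2.2,-15.3,-45.3],[2.2,-15.3,-45.3],[2.2,-15.3,-45.3],[2.2,-15.3,-45.3],[2.2,-15.3,-45.3],[2.2,-15.3,-45.3],[2.2,-15.3,-45.3]], turn=[[-1.314,0,0],[-1.314,0,0],[-1.314,0,0],[-1.314,0,0],[-1.314,0,0],[-1.314,0,0],[-1.314,0,0],[-1.314,0,0],[-1.314,0,0],[-1.314,0,0],[-1.314,0,0],[-1.314,0,0],[-1.314,0,0]], grip=[0,0,0,0,0,0,0,0,0,0,0,0,0])

```text
time_s: 1.53
ee_pos: [538.4, -309.2, 199.2]
ee_rot: [129.3, 89.9, 37.6]
force: [-0.1, -0.3, -0.7]
gripper_width: 91.5
```

```bash
python3 - <<'E'
from h import *
im,d,K,W=shot("wrist","w1")
st=env.state();print(st["time_s"],st["ee_pos"],st["ee_rot"],st["force"],st["qpos"].round(1))
E
```

```text
1.5833 [ 536.23453419 -310.57760861  199.34457691] [-105.73899641   89.9647593   162.45502686] [-1.03148197 -0.15821373 -1.07202274] [-31.1  23.2  85.5  -0.   71.4 -29.3]
```

View pics/w1.png

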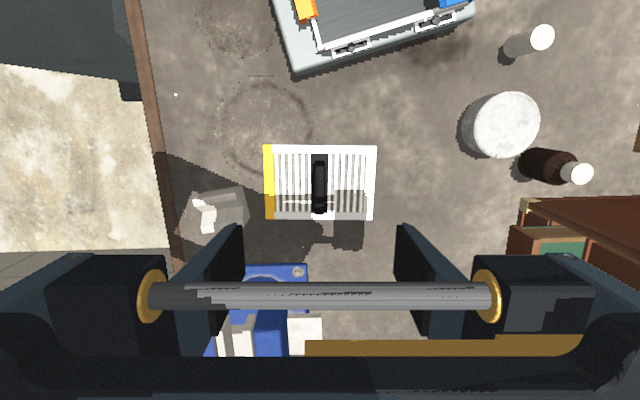

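```bash
cat > m1.py <<'E'
from h import *
z=np.load("w1.npz");im,d=z["im"].astype(int),z["d"];K,W=cam("wrist",dict(ee_pos=z["pos"],ee_rot=z["rot"]))
P=cloud(K,W,d)
sub=np.zeros(d.shape,bool);sub[138:225,258:382]=1
bar=sub&(P[...,2]>32)&(im.sum(-1)<150)
print("bar",bar.sum(),np.nanmean(P[bar],0).round(1),np.nanpercentile(P[bar],[3,97],axis=0).round(1).tolist())
hs=sub&(P[...,2]>5)&(P[...,2]<20)
pts=P[hs][:,:2].astype(np.float32);r=cv2.minAreaRect(pts);print("frame",r,np.nanmedian(P[hs][:,2]))
yl=sub&(im[...,0]>150)&(im[...,2]<90)&(im[...,1]>120)
print("yellow",yl.sum(),np.nanmean(P[yl],0).round(1))
al=sub&(im.sum(-1)>600);v,u=np.where(al)
print("bench z",np.nanmedian(P[100:140,330:370,2]))
# top camera
z=np.load("top0.npz");imt,dt=z["im"].astype(int),z["d"];Kt,Wt=cam("top");Pt=cloud(Kt,Wt,dt)
s=np.zeros(dt.shape,bool);s[200:252,396:436]=1
b=s&(imt.sum(-1)<200)&(Pt[...,2]>30);print("top bar",b.sum(),np.nanmean(Pt[b],0).round(1))
f=s&(imt.min(-1)>0)&(Pt[...,2]>4);print("top frame",cv2.minAreaRect(Pt[f][:,:2].astype(np.float32)),np.nanmedian(Pt[f][:,2]))
y=s&(imt[...,0]>150)&(imt[...,2]<110)&(imt[...,1]>120);print("top yellow",y.sum(),np.nanmean(Pt[y],0).round(1))
c=im[130:235,250:390].astype(np.uint8);cv2.imwrite("pics/w1c.png",cv2.resize(c,None,fx=5,fy=5)[:,:,::-1])
c=im[0:90,240:500].astype(np.uint8);cv2.imwrite("pics/w1e.png",cv2.resize(c,None,fx=3,fy=3)[:,:,::-1])
E
python3 m1.py
```

```text
bar 345 [ 537.5 -314.2   40.9] [[531.7, -336.1, 35.5], [544.4, -284.3, 43.1]]
frame ((538.0042114257812, -311.970458984375), (90.17391204833984, 130.33192443847656), 87.45745086669922) 8.988569166624927
yellow 254 [ 478.6 -332.8    9.6]
bench z -0.27207313755315
top bar 0 [nan nan nan]
top frame ((537.168212890625, -313.692626953125), (117.26213073730469, 156.21617126464844), 86.35187530517578) 8.752997898800459
top yellow 122 [ 478.8 -309.1    9.1]m1.py:16: RuntimeWarning: Mean of empty slice
  b=s&(imt.sum(-1)<200)&(Pt[...,2]>30);print("top bar",b.sum(),np.nanmean(Pt[b],0).round(1))
```

View pics/w1c.png

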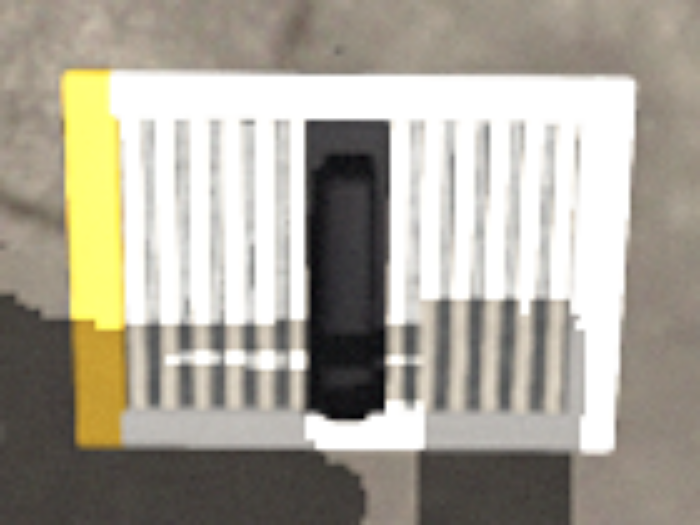

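```bash
python3 - <<'E'
from h import *
plan([585,-110,200],tool(14))
E
```

```text
slide [-0.065, 4.242, -20.201] turn [-0.2759, -0.0002, 0.0006] rows>= 4.95
```

Call:
arm_command(slide=[[0,4.2,-20.2],[0,4.2,-20.2],[0,4.2,-20.2],[0,4.2,-20.2],[0,4.2,-20.2],[0,4.2,-20.2],[0,4.2,-20.2],[0,4.2,-20.2]], turn=[[-0.276,0,0],[-0.276,0,0],[-0.276,0,0],[-0.276,0,0],[-0.276,0,0],[-0.276,0,0],[-0.276,0,0],[-0.276,0,0]], grip=[0,0,0,0,0,0,0,0])

```text
time_s: 2.25
ee_pos: [583.1, -112.8, 200.1]
ee_rot: [-27.3, 89.9, -103.5]
force: [-0.5, 0.2, 0.1]
gripper_width: 91.2
```

```bash
python3 - <<'E'
from h import *
im,d,K,W=shot("wrist","w2")
st=env.state();print(st["time_s"],st["ee_pos"],R.from_matrix(Rt(st["ee_rot"])).as_matrix().round(4),st["force"],st["qpos"].round(1))
E
```

```text
2.3 [ 583.14114322 -113.31078541  200.06961126] [[-2.000e-04  9.715e-01  2.371e-01]
 [-9.000e-04  2.371e-01 -9.715e-01]
 [-1.000e+00 -4.000e-04  8.000e-04]] [-0.28060192 -0.02494132 -0.30992764] [-12.1  20.8  89.1  -0.1  70.1 -25.8]
```

View pics/w2.png

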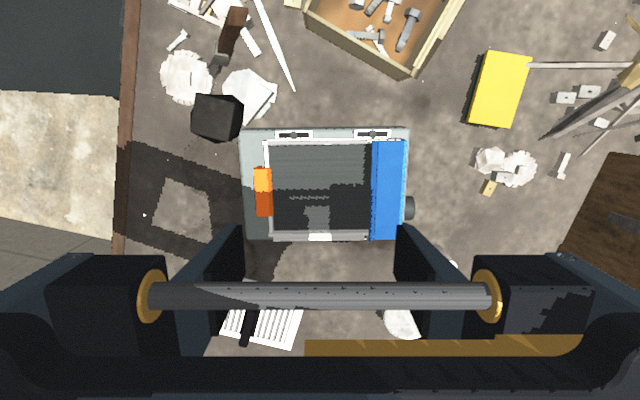

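```bash
cat > m2.py <<'E'
from h import *
z=np.load("w2.npz");im,d=z["im"].astype(int),z["d"];K,W=cam("wrist",dict(ee_pos=z["pos"],ee_rot=z["rot"]))
P=cloud(K,W,d)
s=np.zeros(d.shape,bool);s[110:250,240:420]=1
a=s&(P[...,2]>30)&(P[...,2]<75)
a=cv2.morphologyEx(a.astype(np.uint8),cv2.MORPH_OPEN,np.ones((5,5)))
n,l,stt,_=cv2.connectedComponentsWithStats(a);k=1+np.argmax(stt[1:,4]);a=l==k
r=cv2.minAreaRect(P[a][:,:2].astype(np.float32));print("box",r)
th=np.deg2rad(14)
zz=P[...,2]
ax=np.array([np.cos(th),np.sin(th)]);ay=np.array([-ax[1],ax[0]])
c0=np.array(r[0])
X=(P[...,:2]-c0)@ax;Y=(P[...,:2]-c0)@ay
# z profile along rows through middle
for v in (150,185,195,222): print(v,[(u,int(X[v,u]),int(Y[v,u]),int(zz[v,u])) for u in range(236,420,4) if np.isfinite(zz[v,u])])
u=320;print([(v,int(X[v,u]),int(Y[v,u]),int(zz[v,u])) for v in range(118,250,3) if np.isfinite(zz[v,u])])
c=im[110:250,180:430].astype(np.uint8);cv2.imwrite("pics/w2c.png",cv2.resize(c,None,fx=3.2,fy=3.2,interpolation=cv2.INTER_CUBIC)[:,:,::-1])
E
python3 m2.py
```

```text
box ((592.2001342773438, -109.09638977050781), (192.582275390625, 122.3243179321289), 14.9486665725708)
150 [(236, -106, 33, 0), (240, -92, 38, 39), (244, -87, 39, 40), (248, -83, 38, 38), (252, -79, 39, 40), (256, -75, 39, 40), (260, -70, 39, 40), (264, -65, 40, 49), (268, -61, 39, 44), (272, -57, 39, 43), (276, -53, 39, 43), (280, -49, 39, 42), (284, -45, 39, 44), (288, -41, 39, 44), (292, -37, 39, 43), (296, -33, 39, 45), (300, -29, 39, 45), (304, -25, 39, 43), (308, -20, 39, 43), (312, -16, 39, 41), (316, -12, 39, 44), (320, -8, 39, 43), (324, -4, 39, 44), (328, 0, 39, 43), (332, 3, 39, 43), (336, 7, 39, 43), (340, 12, 39, 44), (344, 16, 39, 44), (348, 20, 39, 45), (352, 24, 39, 45), (356, 28, 39, 43), (360, 32, 39, 44), (364, 36, 39, 45), (368, 40, 39, 44), (372, 40, 42, 68), (376, 45, 41, 64), (380, 48, 41, 65), (384, 52, 41, 65), (388, 56, 41, 63), (392, 60, 41, 65), (396, 64, 41, 65), (400, 68, 41, 64), (404, 72, 41, 64), (408, 83, 38, 37), (412, 99, 33, 0), (416, 103, 33, 0)]
185 [(236, -110, -8, 0), (240, -104, -7, 1), (244, -90, 1, 39), (248, -85, 1, 40), (252, -81, 1, 39)
[... 2730 characters left out ...]
60), (142, -8, 48, 58), (145, -8, 44, 43), (148, -8, 41, 44), (151, -8, 38, 43), (154, -8, 35, 44), (157, -8, 31, 43), (160, -8, 28, 42), (163, -8, 25, 43), (166, -8, 22, 44), (169, -8, 19, 43), (172, -8, 16, 45), (175, -8, 13, 43), (178, -8, 9, 43), (181, -8, 6, 44), (184, -8, 3, 45), (187, -8, 0, 41), (190, -8, -3, 44), (193, -8, -6, 43), (196, -8, -9, 44), (199, -8, -13, 43), (202, -8, -16, 43), (205, -8, -19, 45), (208, -8, -23, 43), (211, -8, -26, 43), (214, -8, -30, 44), (217, -8, -34, 43), (220, -8, -37, 43), (223, -8, -40, 43), (226, -8, -44, 44), (229, -8, -48, 42), (232, -8, -49, 49), (235, -8, -50, 55), (238, -8, -52, 59), (241, -8, -82, -1), (244, -8, -87, -1), (247, -8, -90, 0)]
```

View pics/w2c.png

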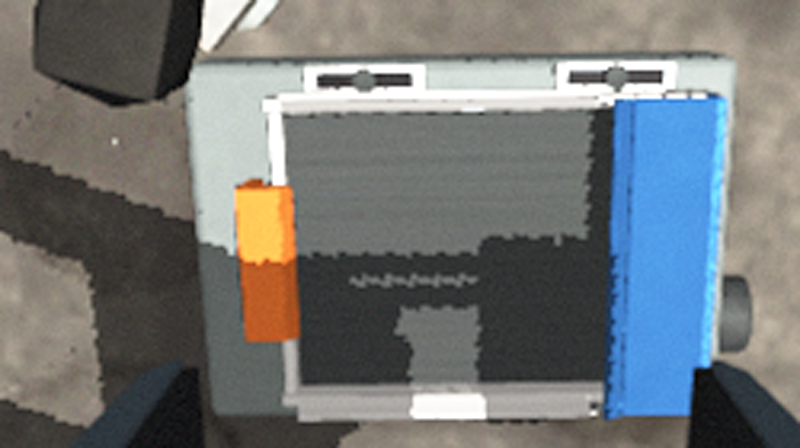

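```bash
cat >> h.py <<'E'
def ray(K,W,u,v,z):
    dv=W[:3,:3]@np.array([(u-K[0,2])/K[0,0],-(v-K[1,2])/K[1,1],-1.]);t=(z-W[2,3])/dv[2]
    return W[:3,3]+t*dv
E
cat > m3.py <<'E'
from h import *
z=np.load("w2.npz");im,d=z["im"].astype(int),z["d"];K,W=cam("wrist",dict(ee_pos=z["pos"],ee_rot=z["rot"]))
P=cloud(K,W,d);zz=P[...,2]
def fit(pts,name):
    p=np.array(pts)[:,:2]
    for _ in range(4):
        m=p.mean(0);u,s,vt=np.linalg.svd(p-m);n=vt[1];r=(p-m)@n;k=abs(r)<max(1.,2*np.median(abs(r)))
        p=p[k]
    d_=vt[0];a=np.degrees(np.arctan2(d_[1],d_[0]))%180
    print(name,"mid",m.round(1),"ang",a.round(2),"n",len(p),"rms",r.std().round(2));return m,d_
# far (+y) edge of box, z=40: per column first row with z>20
far=[];
for u in range(246,404):
    col=zz[110:150,u];i=np.argmax(col>20);far.append(ray(K,W,u,110+i-0.5,40))
fit(far,"far")
L=[];Rr=[];
for v in range(135,225):
    row=zz[v,225:300];i=np.argmax(row>20);L.append(ray(K,W,225+i-.5,v,40))
    row=zz[v,420:330:-1];i=np.argmax((row>20));Rr.append(ray(K,W,420-i+.5,v,40))
fit(L,"left40");fit([x for x in Rr],"right40")
B=(im[...,2]>im[...,0]+60)&(im[...,2]>150)|((im[...,2]>im[...,0]*1.8)&(im[...,2]>90))
O=(im[...,0]>im[...,2]*2.5)&(im[...,0]>120)
lf=[];lb=[]
for v in range(145,225):
    us=np.where(B[v,350:430])[0]+350
    if len(us)>8: lf.append(ray(K,W,us.min()-.5,v,68)); lb.append(ray(K,W,us.max()+.5,v,64))
fit(lf,"lipfront68");fit(lb,"liprear64")
oi=[];oo=[]
for v in range(170,213):
    us=np.where(O[v,240:290])[0]+240
    if len(us)>5: oi.append(ray(K,W,us.max()+.5,v,55.5));oo.append(ray(K,W,us.min()-.5,v,62))
fit(oi,"catchnose55.5");fit(oo,"catchouter62")
vv=np.where(O[:,262])[0];print("catch rows",vv[(vv>150)&(vv<230)][[0,-1]])
E
python3 m3.py
```

```text
far mid [590.7 -45.7] ang 14.43 n 123 rms 0.26
left40 mid [ 500.6 -130.2] ang 104.42 n 76 rms 0.31
right40 mid [674.2 -79.9] ang 112.25 n 86 rms 2.86
lipfront68 mid [629.2 -90.1] ang 105.29 n 76 rms 0.39
liprear64 mid [663.3 -84.3] ang 104.57 n 80 rms 0.3
catchnose55.5 mid [ 535.9 -124.4] ang 104.45 n 43 rms 0.36
catchouter62 mid [ 519.5 -126.7] ang 104.04 n 43 rms 0.35
catch rows [168 216]
```

```bash
python3 - <<'E'
from h import *
z=np.load("w2.npz");im,d=z["im"].astype(int),z["d"];K,W=cam("wrist",dict(ee_pos=z["pos"],ee_rot=z["rot"]))
P=cloud(K,W,d)
s=np.zeros(d.shape,bool);s[85:150,185:250]=1
m=s&(im.sum(-1)<330)&(P[...,2]>50)
print(m.sum(),np.nanpercentile(P[m],[1,10,50,90,99],axis=0).round(0))
c=np.array([551*.96846+253.5*.2492,551*.2492-253.5*.96846]);print("well",c)
q=(P[m][:,:2]-c)
ax=np.array([.96846,.2492]);ay=np.array([-.2492,.96846])
print("rel well",np.nanpercentile(q@ax,[1,50,99]),np.nanpercentile(q@ay,[1,50,99]))
for zz in range(50,125,10):
    k=(P[m][:,2]>zz)&(P[m][:,2]<=zz+10)
    if k.sum()>5: print(zz,k.sum(),np.percentile(q[k]@ax,[2,98]).round(),np.percentile(q[k]@ay,[2,98]).round())
z=np.load("side0.npz");K,W=cam("side");P2=cloud(K,W,z["d"]);print(P2[190,355],P2[182,354],P2[198,355])
plan([538,-312,110],tool(-2.5))
E
```

```text
2237 [[466. -79.  80.]
 [472. -74.  99.]
 [486. -59. 111.]
 [500. -46. 113.]
 [503. -43. 113.]]
well [ 596.79366 -108.19541]
rel well [-116.320331    -94.9576296   -77.96178417] [55.53087059 74.8206634  92.5393865 ]
70 17 [-93. -80.] [66. 93.]
80 79 [-97. -79.] [57. 93.]
90 124 [-105.  -78.] [59. 93.]
100 354 [-118.  -78.] [54. 92.]
110 1657 [-114.  -81.] [58. 90.]
[479.73294065 -42.82552117 101.84588819] [484.64149827 -70.33110643 113.43632968] [478.32143318 -39.94663537  80.59261111]
slide [9.026, -9.092, 18.225] turn [0.283, 0.0009, 0.0003] rows>= 5.34
```

Call:
arm_command(slide=[[9.0,-9.1,18.2],[9.0,-9.1,18.2],[9.0,-9.1,18.2],[9.0,-9.1,18.2],[9.0,-9.1,18.2],[9.0,-9.1,18.2],[9.0,-9.1,18.2],[9.0,-9.1,18.2]], turn=[[0.283,0,0],[0.283,0,0],[0.283,0,0],[0.283,0,0],[0.283,0,0],[0.283,0,0],[0.283,0,0],[0.283,0,0]], grip=[140,140,140,140,140,140,140,140])

```text
time_s: 2.97
ee_pos: [537.8, -311.6, 109.7]
ee_rot: [-143.8, 89.9, 123.6]
force: [0.1, -0.6, -0.6]
gripper_width: 42.1
```

```bash
python3 - <<'E'
from h import *
im,d,K,W=shot("wrist","w3")
st=env.state();print(st["time_s"],st["ee_pos"],st["gripper_width"],st["force"])
P=cloud(K,W,d)
m=(P[...,2]>33)&(P[...,2]<46)&(im.astype(int).sum(-1)<200);m[260:]=0;m[:,:260]=0;m[:,380:]=0
print("bar",m.sum(),np.nanpercentile(P[m],[2,50,98],axis=0).round(1))
y=(im[...,0]>150)&(im[...,2]<90)&(im[...,1]>120)&(P[...,2]<20);y[260:]=0
print("yel",y.sum(),np.nanpercentile(P[y],[2,50,98],axis=0).round(1))
plan([538,-312,23],tool(-2.5))
E
```

```text
3.0167 [ 538.58729938 -310.58234298  110.39173161] 41.5807125233771 [ 0.6680127  -0.82854555  0.34021383]
bar 1160 [[ 514.9 -336.2   35.6]
 [ 539.2 -304.    41.5]
 [ 579.8 -169.3   45.3]]
yel 628 [[ 473.2 -347.4    7.2]
 [ 479.  -320.9    9.8]
 [ 486.1 -264.5   11.2]]
slide [8.739, -0.057, 0.147] turn [-0.0003, -0.0003, -0.0005] rows>= 2.1
```

View pics/w3.png

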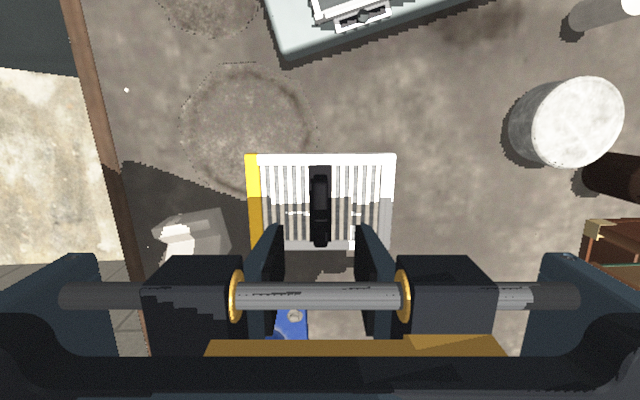

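Call:
arm_command(slide=[[4.0,-0.05,0.1],[7.5,-0.05,0.1],[8.7,-0.05,0.1],[8.7,-0.05,0.1],[8.7,-0.05,0.1],[8.7,-0.05,0.1],[8.7,-0.05,0.1],[8.7,-0.05,0.1],[8.7,-0.05,0.1],[8.7,-0.05,0.1],[8.7,-0.05,0.1],[8.7,-0.05,0.1]], turn=[[0,0,0],[0,0,0],[0,0,0],[0,0,0],[0,0,0],[0,0,0],[0,0,0],[0,0,0],[0,0,0],[0,0,0],[0,0,0],[0,0,0]], grip=[140,140,140,140,255,255,255,255,255,255,255,255], newtons=50)

```text
time_s: 4.02
ee_pos: [539.0, -311.4, 24.4]
ee_rot: [64.2, 89.9, -28.2]
force: [-1.1, 1.3, 6.2]
gripper_width: 11.5
```

```bash
python3 - <<'E'
from h import *
st=env.state();print(st["time_s"],st["ee_pos"],Rt(st["ee_rot"]).round(3).tolist(),st["gripper_width"],st["force"],st["torque"])
E
```

```text
4.0167 [ 539.00494951 -311.41138284   24.36409467] [[0.002, 0.999, -0.042], [-0.001, -0.042, -0.999], [-1.0, 0.002, 0.001]] 11.516165876137954 [-1.11471346  1.3443196   6.19812831] [ 0.10663658  0.08544811 -0.02156745]
```

```bash
cat >> h.py <<'E'
YAW=14.43; C=np.array([596.8,-108.2,44.]); G=np.array([0,0,24.])
def target(xc,zc,th,dy=0.,xs=0.):
    F=R.from_euler('z',YAW,degrees=True).as_matrix(); T=R.from_euler('y',th).as_matrix()
    o=np.array([xc+xs,dy,zc])-T@np.array([65,0,0]); p=o+T@G
    return C+F@p, tool(YAW,np.degrees(th))
def where():
    st=env.state(); F=R.from_euler('z',YAW,degrees=True).as_matrix(); Rm=F.T@Rt(st["ee_rot"])
    p=F.T@(np.array(st["ee_pos"])-C)
    M=np.stack([Rm[:,1],-Rm[:,2],-Rm[:,0]],1)
    o=p-M@G; far=o+M@[65,0,0]; near=o+M@[-65,0,0]; ft=o+M@[65,0,10]
    f=F.T@st["force"]; t=F.T@st["torque"]
    e=R.from_matrix(M).as_euler('xyz',degrees=True)
    print("t",round(st["time_s"],2),"far_low",far.round(1),"far_top",ft.round(1),"near_low",near.round(1),"rpy",e.round(2),"f",f.round(1),"tq",t.round(2),"w",round(st["gripper_width"],1))
E
python3 - <<'E'
from h import *
p,M=target(28,8,.22);print(p);plan(p+[0,0,40],M)
E
```

```text
[ 567.55676998 -115.72470863   89.60646428]
slide [-10.539, 2.05, -19.661] turn [-0.2929, -0.0311, -0.2202] rows>= 5.37
```

Call:
arm_command(slide=[[-3.0,0,0],[-6.0,0,0],[-10.0,0,0],[-10.0,0,0]], turn=[[0,0,0],[0,0,0],[0,0,0],[0,0,0]], grip=[255,255,255,255])

```text
time_s: 4.35
ee_pos: [542.1, -313.4, 130.7]
ee_rot: [61.3, 89.2, -31.2]
force: [1.5, -0.9, -0.6]
gripper_width: 12.0
```

```bash
python3 - <<'E'
from h import *
st=env.state();print(st["ee_pos"],st["force"],st["torque"],st["gripper_width"])
p,M=target(28,8,.22);print(p);plan(p+[0,0,45],M)
E
```

```text
[ 542.12482803 -313.42610721  130.66826457] [ 1.53500695 -0.93703723 -0.62997075] [-0.07950389 -0.19871966 -0.05440507] 11.963436481571986
[ 567.55676998 -115.72470863   89.60646428]
slide [-0.509, 1.713, -19.857] turn [-0.2939, -0.0237, -0.2298] rows>= 4.78
```

Call:
arm_command(slide=[[-1.0,2.0,-20.0],[-1.0,2.0,-20.0],[-1.0,2.0,-20.0],[-1.0,2.0,-20.0],[-1.0,2.0,-20.0],[-1.0,2.0,-20.0],[-1.0,2.0,-20.0],[-1.0,2.0,-20.0],[-1.0,2.0,-20.0],[-1.0,2.0,-20.0]], turn=[[-0.293,-0.028,-0.22],[-0.293,-0.028,-0.22],[-0.293,-0.028,-0.22],[-0.293,-0.028,-0.22],[-0.293,-0.028,-0.22],[-0.293,-0.028,-0.22],[-0.293,-0.028,-0.22],[-0.293,-0.028,-0.22],[-0.293,-0.028,-0.22],[-0.293,-0.028,-0.22]], grip=[255,255,255,255,255,255,255,255,255,255])

```text
time_s: 5.18
ee_pos: [566.3, -113.5, 132.8]
ee_rot: [-91.1, 77.3, -166.8]
force: [0.0, -0.3, -1.4]
gripper_width: 11.6
```

```bash
python3 - <<'E'
from h import *
im,d,K,W=shot("wrist","w4")
for _ in range(2):
  where()
shot("side","s4");where()
p,M=target(28,8,.22);plan(p,M)
P=cloud(K,W,d)
y=(im[...,0]>150)&(im[...,2]<90)&(im[...,1]>120)
print("yel",y.sum(),np.nanpercentile(P[y],[2,50,98],axis=0).round(1))
E
```

```text
t 5.23 far_low [27.3  2.5 51.2] far_top [29.5  2.5 60.9] near_low [-99.5   2.7  79.7] rpy [ 0.25 12.67 -0.07] f [-0.2 -0.4 -1.9] tq [-0.04 -0.3   0.01] w 11.7
t 5.23 far_low [27.3  2.5 51.2] far_top [29.5  2.5 60.9] near_low [-99.5   2.7  79.7] rpy [ 0.25 12.67 -0.07] f [-0.2 -0.4 -1.9] tq [-0.04 -0.3   0.01] w 11.7
t 5.28 far_low [27.5  2.7 51.2] far_top [29.7  2.6 61. ] near_low [-99.4   2.8  79.7] rpy [ 0.26 12.66 -0.07] f [-0.2 -0.2 -2.4] tq [-0.   -0.34 -0.  ] w 11.8
slide [4.208, 0.996, 0.281] turn [-0.0011, -0.0047, 0.001] rows>= 1.04
yel 1783 [[ 494.  -133.4    3.9]
 [ 504.5 -102.7  131.4]
 [ 738.7   62.2  215.5]]
```

View pics/w4.png

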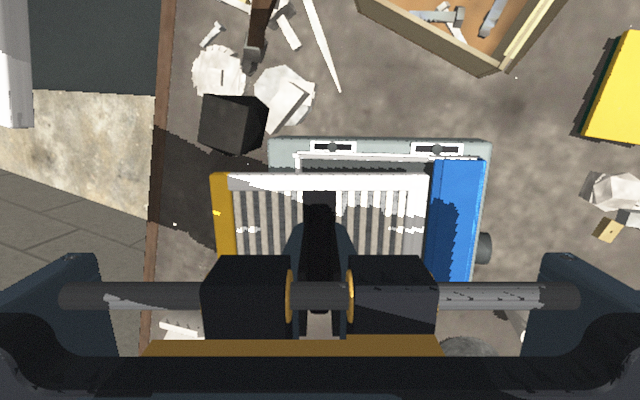

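View pics/s4.png

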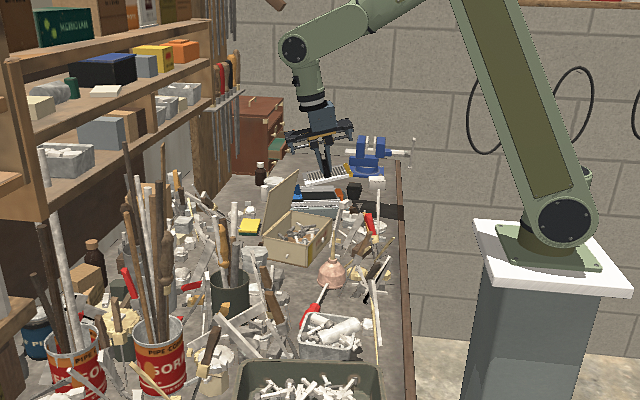

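```bash
python3 - <<'E'
from h import *
z=np.load("w4.npz");d=z["d"];im=z["im"].astype(int)
K,W=cam("wrist",dict(ee_pos=z["pos"],ee_rot=z["rot"]))
P=cloud(K,W,d)
Rm=Rt(z["rot"]);M=np.stack([Rm[:,1],-Rm[:,2],-Rm[:,0]],1);o=z["pos"]-M@G
Q=(P-o)@M
m=np.zeros(d.shape,bool);m[165:275,205:440]=1
m&=(abs(Q[...,2]-8)<8)&(abs(Q[...,0])<80)
print(np.nanpercentile(Q[m],[.5,2,50,98,99.5],axis=0).round(1))
a=m&(im.sum(-1)>500);b=m&(im[...,0]>120)&(im[...,2]<80)
A=Q[m];k=(abs(A[:,0])>20);c=np.linalg.lstsq(np.c_[A[k][:,:2],np.ones(k.sum())],A[k][:,2],rcond=None)[0];print("plane",c)
edge=[Q[v,:][m[v]][:,1].max() for v in []]
ys=[np.nanmax(Q[:,u,1][m[:,u]]) for u in range(230,420,10)];xs=[np.nanmax(Q[v,:,0][m[v]]) for v in range(185,250,8)];xn=[np.nanmin(Q[v,:,0][m[v]]) for v in range(185,250,8)]
print(np.round(ys,1),np.round(xs,1),np.round(xn,1))
E
```

```text
[[-64.4  -7.3   3.2]
 [-62.7  -5.9   5.2]
 [ -0.5  24.1   8.6]
 [ 62.   44.4  11. ]
 [ 63.7  44.6  11.7]]
plane [-8.15976426e-04  1.79663586e-02  7.80403302e+00]
[44.7 44.6 44.3 44.5 44.3 44.5 44.5 44.6 44.3 44.5 44.6 44.4 44.4 44.6
 44.6 44.5 44.5 44.5 44.5] [63.8 63.7 63.8 64.4 64.3 64.4 64.2 63.8 63.9] [-64.3 -64.7 -64.7 -64.6 -64.7 -64.9 -64.4 -64.8 -64.9]
```

Call:
arm_command(slide=[[2.1,0.5,0.25],[4.2,1.0,0.25],[4.2,1.0,0.25],[4.2,1.0,0.25],[4.2,1.0,0.25]], turn=[[0,-0.004,0],[0,-0.004,0],[0,-0.004,0],[0,-0.004,0],[0,-0.004,0]], grip=[255,255,255,255,255])

```text
time_s: 5.7
ee_pos: [568.3, -114.7, 90.6]
ee_rot: [-90.0, 77.4, -165.6]
force: [0.6, 0.5, -2.5]
gripper_width: 11.7
```

```bash
python3 - <<'E'
from h import *
where();shot("wrist","w5");where()
p,M=target(28,2,.22);plan(p,M)
p,M=target(40,2,.22);plan(p,M)
p,M=target(62,1,.22);plan(p,M)
E
```

```text
t 5.7 far_low [29.   0.8  9. ] far_top [31.1  0.8 18.8] near_low [-97.9   0.8  37.4] rpy [-0.  12.6  0. ] f [ 0.7  0.4 -2.5] tq [-0.03 -0.32 -0.01] w 11.7
t 5.75 far_low [29.3  0.8  9.4] far_top [31.5  0.8 19.2] near_low [-97.6   0.8  37.7] rpy [-2.000e-02  1.255e+01  1.000e-02] f [ 0.  -0.3 -1.5] tq [-0.03 -0.35  0.01] w 11.8
slide [0.748, 0.036, 0.082] turn [0.0002, 0.0005, -0.001] rows>= 0.18
slide [0.487, 1.207, 0.082] turn [0.0002, 0.0005, -0.001] rows>= 0.31
slide [0.107, 3.376, 0.083] turn [0.0002, 0.0005, -0.001] rows>= 0.81
```

View pics/w5.png

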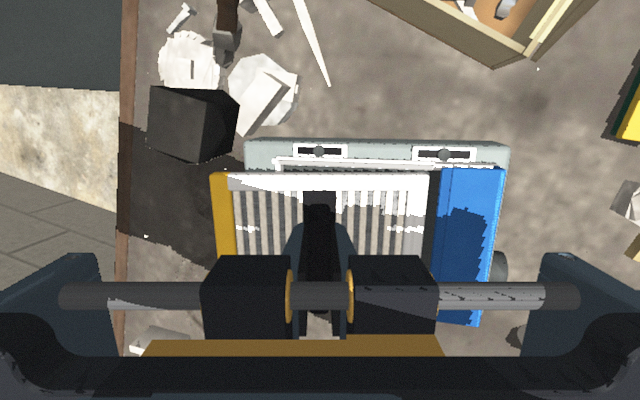

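Call:
arm_command(slide=[[0.4,0.0,0.05],[0.6,0.0,0.05],[0.7,0.0,0.05],[0.7,0.0,0.05]], turn=[[0,0,0],[0,0,0],[0,0,0],[0,0,0]], grip=[255,255,255,255])

```text
time_s: 6.08
ee_pos: [566.3, -115.0, 82.9]
ee_rot: [-90.2, 77.3, -165.7]
force: [0.4, -0.5, -1.5]
gripper_width: 11.6
```

```bash
python3 - <<'E'
from h import *
where()
E
```

```text
t 6.08 far_low [26.9  1.1  1.3] far_top [29.1  1.1 11. ] near_low [-100.     1.    29.8] rpy [ 0.04 12.67  0.05] f [ 0.3 -0.6 -1.5] tq [-0.01 -0.3   0.02] w 11.6
```

Call:
arm_command(slide=[[0.1,0.02,0.0],[0.1,0.02,0.0]], turn=[[0,0,0],[0,0,0]], grip=[255,255])

```text
time_s: 6.25
ee_pos: [566.5, -115.0, 82.0]
ee_rot: [-90.1, 77.4, -165.6]
force: [0.7, -0.1, -0.6]
gripper_width: 11.7
```

```bash
python3 - <<'E'
from h import *
where()
E
```

```text
t 6.25 far_low [27.1  1.   0.3] far_top [29.3  1.  10.1] near_low [-99.7   0.9  28.8] rpy [ 0.02 12.64  0.05] f [ 0.7 -0.3 -0.6] tq [-0.04 -0.37 -0.01] w 11.7
```

Call:
arm_command(slide=[[0.1,0.02,0.0],[0.1,0.02,0.0]], turn=[[0,0,0],[0,0,0]], grip=[255,255])

```text
time_s: 6.42
ee_pos: [566.5, -115.1, 81.7]
ee_rot: [-90.0, 77.4, -165.6]
force: [-2.1, -0.3, 3.4]
gripper_width: 11.8
```

```bash
python3 - <<'E'
from h import *
where()
E
```

```text
t 6.42 far_low [27.1  0.9  0.1] far_top [29.3  0.9  9.8] near_low [-99.8   0.8  28.5] rpy [1.000e-02 1.264e+01 4.000e-02] f [-2.1  0.3  3.4] tq [ 0.06 -0.06 -0.  ] w 11.8
```

Call:
arm_command(slide=[[-0.06,0.0,0.0],[-0.18,0.45,0.0],[-0.28,0.9,0.0],[-0.39,1.4,0.0],[-0.5,1.94,0.0],[-0.5,1.94,0.0],[-0.5,1.94,0.0]], turn=[[0,0,0],[0,0,0],[0,0,0],[0,0,0],[0,0,0],[0,0,0],[0,0,0]], grip=[255,255,255,255,255,255,255])

```text
time_s: 7.0
ee_pos: [587.2, -109.8, 81.5]
ee_rot: [-90.0, 77.5, -165.5]
force: [0.6, 0.2, 2.0]
gripper_width: 11.8
```

```bash
python3 - <<'E'
from h import *
where()
E
```

```text
t 7.0 far_low [48.5  0.9 -0. ] far_top [50.7  0.9  9.8] near_low [-78.4   0.7  28.2] rpy [-0.   12.52  0.06] f [0.7 0.  2. ] tq [-0.07 -0.48 -0.03] w 11.8
```

Call:
arm_command(slide=[[-0.12,0.4,0.0],[-0.19,0.7,0.0],[-0.25,1.0,0.0],[-0.25,1.0,0.0],[-0.25,1.0,0.0]], turn=[[0,0,0],[0,0,0],[0,0,0],[0,0,0],[0,0,0]], grip=[255,255,255,255,255])

```text
time_s: 7.42
ee_pos: [596.2, -107.3, 81.7]
ee_rot: [-90.1, 77.4, -165.6]
force: [-0.4, 0.9, 1.6]
gripper_width: 11.6
```

```bash
python3 - <<'E'
from h import *
where()
E
```

```text
t 7.42 far_low [57.8  1.   0.1] far_top [60.   1.   9.8] near_low [-69.    0.9  28.5] rpy [ 0.03 12.61  0.05] f [-0.2  1.   1.6] tq [-0.07 -0.23 -0.01] w 11.6
```

Call:
arm_command(slide=[[-0.05,0.15,0.0],[-0.08,0.3,0.0],[-0.08,0.3,0.0]], turn=[[0,0,0],[0,0,0],[0,0,0]], grip=[255,255,255])

```text
time_s: 7.67
ee_pos: [598.9, -106.6, 81.8]
ee_rot: [-90.1, 77.3, -165.7]
force: [-1.6, 0.1, 2.0]
gripper_width: 11.9
```

```bash
python3 - <<'E'
from h import *
where()
E
```

```text
t 7.67 far_low [60.6  1.1  0.2] far_top [62.8  1.1  9.9] near_low [-66.2   0.9  28.6] rpy [ 0.03 12.66  0.05] f [-1.5  0.5  2. ] tq [-0.07 -0.05 -0.03] w 11.9
```

Call:
arm_command(slide=[[-0.02,0.1,0.0],[-0.04,0.2,0.0],[-0.04,0.2,0.0]], turn=[[0,0,0],[0,0,0],[0,0,0]], grip=[255,255,255])

```text
time_s: 7.92
ee_pos: [600.9, -106.1, 81.8]
ee_rot: [-90.1, 77.4, -165.7]
force: [-1.2, -0.3, 2.1]
gripper_width: 12.0
```

```bash
python3 - <<'E'
from h import *
where()
E
```

```text
t 7.92 far_low [62.7  1.   0.1] far_top [64.9  1.   9.9] near_low [-64.2   0.9  28.6] rpy [ 0.03 12.65  0.05] f [-1.2  0.   2.1] tq [-0.1  -0.05  0.01] w 12.0
```

Call:
arm_command(slide=[[-0.02,0.1,0.0],[-0.02,0.1,0.0]], turn=[[0,0,0],[0,0,0]], grip=[255,255])

```text
time_s: 8.08
ee_pos: [601.9, -105.9, 81.8]
ee_rot: [-90.1, 77.4, -165.6]
force: [-1.2, 0.2, 2.3]
gripper_width: 11.7
```

```bash
python3 - <<'E'
from h import *
where()
E
```

```text
t 8.08 far_low [63.6  1.   0.2] far_top [65.8  1.   9.9] near_low [-63.2   0.9  28.6] rpy [ 0.03 12.65  0.05] f [-1.2  0.5  2.3] tq [-0.1   0.02  0.02] w 11.7
```

Call:
arm_command(slide=[[-0.02,0.1,0.0],[-0.02,0.1,0.0]], turn=[[0,0,0],[0,0,0]], grip=[255,255])

```text
time_s: 8.25
ee_pos: [602.4, -105.8, 81.8]
ee_rot: [-90.1, 77.3, -165.7]
force: [-3.7, -1.6, 2.0]
gripper_width: 11.7
```

```bash
python3 - <<'E'
from h import *
where()
E
```

```text
t 8.25 far_low [64.1  1.   0.1] far_top [66.3  1.   9.9] near_low [-62.7   0.9  28.7] rpy [ 0.03 12.72  0.06] f [-4.  -0.6  2. ] tq [-0.09  0.25  0.05] w 11.7
```

Call:
arm_command(slide=[[-0.02,0.1,0.0],[-0.02,0.1,0.0]], turn=[[0,0,0],[0,0,0]], grip=[255,255])

```text
time_s: 8.42
ee_pos: [602.5, -105.7, 81.9]
ee_rot: [-90.2, 77.2, -165.7]
force: [-6.2, -2.4, 4.0]
gripper_width: 12.1
```

```bash
python3 - <<'E'
from h import *
where()
E
```

```text
t 8.42 far_low [64.2  1.   0.1] far_top [66.4  1.   9.9] near_low [-62.6   0.9  29. ] rpy [ 0.04 12.84  0.06] f [-6.6 -0.7  4. ] tq [-0.08  0.79  0.05] w 12.1
```

```bash
cat >> h.py <<'E'
def inc(th0,ths,pre=0.,zoff=0.,piv=66.4):
    f=lambda th:target(piv-10*np.sin(th),0,th)
    p0,R0=f(th0)
    for th in ths:
        p,M=f(th); F=R.from_euler('z',YAW,degrees=True).as_matrix()
        s=R0.T@(p+F@np.array([pre,0,zoff])-p0)/10; r=R.from_matrix(R0.T@M).as_rotvec()
        print(th,s.round(3).tolist(),r.round(4).tolist())
E
python3 - <<'E'
from h import *
where();inc(.22,[.20,.18,.16,.14,.12,.10,.08,.06,.04,.02,0,-.01])
E
```

```text
t 8.42 far_low [64.2  1.   0.1] far_top [66.4  1.   9.9] near_low [-62.6   0.9  29. ] rpy [ 0.04 12.84  0.06] f [-6.6 -0.7  4. ] tq [-0.08  0.79  0.05] w 12.1
0.2 [0.126, -0.028, 0.0] [-0.0, -0.0, 0.02]
0.18 [0.253, -0.053, -0.0] [-0.0, -0.0, 0.04]
0.16 [0.381, -0.075, 0.0] [-0.0, -0.0, 0.06]
0.14 [0.51, -0.094, -0.0] [-0.0, -0.0, 0.08]
0.12 [0.639, -0.111, -0.0] [-0.0, -0.0, 0.1]
0.1 [0.77, -0.125, -0.0] [0.0, -0.0, 0.12]
0.08 [0.9, -0.136, -0.0] [-0.0, -0.0, 0.14]
0.06 [1.032, -0.145, -0.0] [-0.0, -0.0, 0.16]
0.04 [1.164, -0.151, -0.0] [-0.0, -0.0, 0.18]
0.02 [1.296, -0.154, -0.0] [0.0, 0.0, 0.2]
0 [1.429, -0.154, -0.0] [-0.0, -0.0, 0.22]
-0.01 [1.495, -0.153, 0.0] [-0.0, -0.0, 0.23]
```

Call:
arm_command(slide=[[0.13,-0.03,0.0],[0.25,-0.05,0.0],[0.38,-0.08,0.0],[0.5,-0.1,0.0],[0.5,-0.1,0.0]], turn=[[0,0,0.02],[0,0,0.04],[0,0,0.06],[0,0,0.08],[0,0,0.08]], grip=[255,255,255,255,255])

```text
time_s: 8.83
ee_pos: [600.4, -106.2, 77.2]
ee_rot: [-90.3, 81.9, -165.9]
force: [-5.0, -1.6, 3.6]
gripper_width: 11.3
```

```bash
python3 - <<'E'
from h import *
where();inc(.14,[.12,.10,.08,.06,.04,.02,0,-.01])
E
```

```text
t 8.83 far_low [64.9  1.   0.2] far_top [66.4  1.  10.1] near_low [-63.7   1.   18.6] rpy [0.05 8.14 0.03] f [-5.3 -0.3  3.6] tq [-0.08  0.59  0.03] w 11.3
0.12 [0.128, -0.027, -0.0] [0.0, -0.0, 0.02]
0.1 [0.256, -0.051, -0.0] [0.0, -0.0, 0.04]
0.08 [0.386, -0.073, -0.0] [-0.0, -0.0, 0.06]
0.06 [0.516, -0.092, -0.0] [-0.0, -0.0, 0.08]
0.04 [0.647, -0.109, 0.0] [-0.0, -0.0, 0.1]
0.02 [0.779, -0.122, -0.0] [0.0, -0.0, 0.12]
0 [0.911, -0.133, 0.0] [-0.0, -0.0, 0.14]
-0.01 [0.977, -0.138, 0.0] [-0.0, -0.0, 0.15]
```

Hooked and home, with light contact held. I'll swing on in small steps.

Call:
arm_command(slide=[[0.13,-0.02,0.0],[0.26,-0.04,0.0],[0.26,-0.04,0.0]], turn=[[0,0,0.02],[0,0,0.04],[0,0,0.04]], grip=[255,255,255])

```text
time_s: 9.08
ee_pos: [599.8, -106.5, 75.0]
ee_rot: [-90.3, 84.1, -165.8]
force: [-5.5, -1.3, 4.8]
gripper_width: 11.8
```

```bash
python3 - <<'E'
from h import *
where()
E
```

```text
t 9.08 far_low [65.5  1.   0.5] far_top [66.6  1.  10.4] near_low [-63.8   0.9  13.8] rpy [0.03 5.87 0.05] f [-5.7  0.1  4.8] tq [-0.11  0.89  0.03] w 11.8
```

Call:
arm_command(slide=[[0.13,-0.02,0.0],[0.13,-0.02,0.0]], turn=[[0,0,0.02],[0,0,0.02]], grip=[255,255])

```text
time_s: 9.25
ee_pos: [599.2, -106.6, 73.5]
ee_rot: [-90.5, 85.2, -166.0]
force: [-6.2, -2.2, 4.6]
gripper_width: 11.8
```

```bash
python3 - <<'E'
from h import *
where()
E
```

```text
t 9.25 far_low [65.5  1.   0.2] far_top [66.4  1.  10.1] near_low [-64.    0.9  11. ] rpy [0.04 4.77 0.06] f [-6.5 -0.6  4.6] tq [-0.09  0.76  0.06] w 11.8
```

Call:
arm_command(slide=[[0.13,-0.02,0.0],[0.13,-0.02,0.0]], turn=[[0,0,0.02],[0,0,0.02]], grip=[255,255])

```text
time_s: 9.42
ee_pos: [598.8, -106.7, 72.2]
ee_rot: [-90.7, 86.4, -166.2]
force: [-6.7, -1.6, 4.2]
gripper_width: 11.2
```

```bash
python3 - <<'E'
from h import *
where()
E
```

```text
t 9.42 far_low [65.7  1.1  0.1] far_top [66.3  1.1 10.1] near_low [-64.    0.9   8.3] rpy [0.04 3.64 0.06] f [-6.9  0.1  4.2] tq [-0.15  0.83  0.06] w 11.2
```

Call:
arm_command(slide=[[0.13,-0.01,0.0],[0.26,-0.02,0.0],[0.26,-0.02,0.0]], turn=[[0,0,0.02],[0,0,0.04],[0,0,0.04]], grip=[255,255,255])

```text
time_s: 9.67
ee_pos: [598.0, -106.8, 69.4]
ee_rot: [-92.1, 88.6, -167.6]
force: [-7.2, -2.6, 4.7]
gripper_width: 11.5
```

```bash
python3 - <<'E'
from h import *
where()
E
```

```text
t 9.67 far_low [66.   1.1 -0.1] far_top [66.2  1.1  9.9] near_low [-64.   1.   3.] rpy [0.05 1.38 0.06] f [-7.6 -0.7  4.7] tq [-0.19  0.91  0.08] w 11.5
```

Call:
arm_command(slide=[[0.13,0.0,0.0],[0.13,0.0,0.0]], turn=[[0,0,0.02],[0,0,0.02]], grip=[255,255])

```text
time_s: 9.83
ee_pos: [597.8, -106.9, 68.4]
ee_rot: [-100.1, 89.7, -175.6]
force: [-7.7, -1.8, 6.9]
gripper_width: 12.0
```

```bash
python3 - <<'E'
from h import *
where()
E
```

```text
t 9.83 far_low [66.2  1.1  0.1] far_top [66.2  1.1 10.1] near_low [-63.8   0.9   0.7] rpy [0.05 0.27 0.07] f [-7.9  0.2  6.9] tq [-0.28  1.19  0.1 ] w 12.0
```

Call:
arm_command(slide=[[0.08,0.0,0.0],[0.08,0.0,0.0]], turn=[[0,0,0.012],[0,0,0.012]], grip=[255,255])

```text
time_s: 10.0
ee_pos: [597.9, -106.9, 68.4]
ee_rot: [95.8, 89.6, 20.3]
force: [-8.1, -1.7, 11.8]
gripper_width: 11.9
```

```bash
python3 - <<'E'
from h import *
where()
im,d,K,W=shot("wrist","w6");cv2.imwrite("pics/w6c.png",cv2.resize(im[100:290,150:450],None,fx=2.6,fy=2.6,interpolation=cv2.INTER_CUBIC)[:,:,::-1])
E
```

```text
t 10.0 far_low [66.6  1.1  0.8] far_top [66.5  1.1 10.8] near_low [-63.4   0.9  -0.1] rpy [ 0.04 -0.4   0.09] f [-8.3  0.4 11.8] tq [-0.21  1.77  0.03] w 11.9
```

View pics/w6c.png

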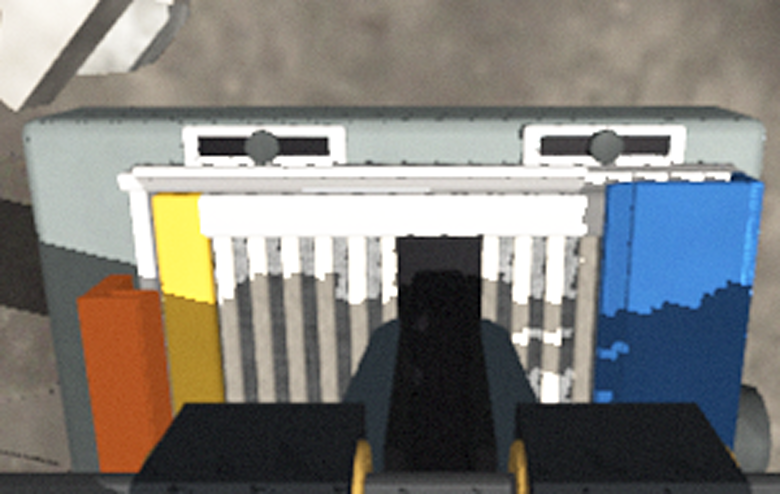

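```bash
cat > m6.py <<'E'
import sys
from h import *
def catch(tag):
    z=np.load(tag+".npz");im=z["im"].astype(int);K,W=cam("wrist",dict(ee_pos=z["pos"],ee_rot=z["rot"]))
    O=(im[...,0]>im[...,2]*2.5)&(im[...,0]>im[...,1]*1.75)&(im[...,0]>90)
    F=R.from_euler('z',YAW,degrees=True).as_matrix()
    n=[];o=[]
    for v in range(100,260):
        us=np.where(O[v,150:320])[0]+150
        if len(us)>8:
            a=F.T@(ray(K,W,us.max()+.5,v,55.5)-C);b=F.T@(ray(K,W,us.min()-.5,v,62)-C)
            if abs(a[1])<22: n.append(a[0]);o.append(b[0])
    print(tag,len(n),"nose x",np.median(n).round(2),"outer x",np.median(o).round(2))
for t in sys.argv[1:]: catch(t)
E
python3 m6.py w2 w4 w5 w6
```

```text
w2 19 nose x -62.7 outer x -79.67
w4 0 nose x nan outer x nan
w5 0 nose x nan outer x nan
w6 46 nose x -63.57 outer x -79.32
  return _methods._mean(a, axis=axis, dtype=dtype,
  ret = ret.dtype.type(ret / rcount)
```

Call:
arm_command(slide=[[-0.06,-0.08,0.0],[-0.06,-0.08,0.0],[-0.06,-0.08,0.0],[-0.06,-0.08,0.0],[-0.06,-0.08,0.0],[-0.06,-0.08,0.0]], turn=[[0,0,-0.008],[0,0,-0.008],[0,0,-0.008],[0,0,-0.008],[0,0,-0.008],[0,0,-0.008]], grip=[255,255,150,150,150,150])

```text
time_s: 10.55
ee_pos: [599.9, -106.4, 67.8]
ee_rot: [95.9, 89.8, 20.4]
force: [0.3, -0.2, -0.3]
gripper_width: 35.3
```

```bash
python3 - <<'E'
from h import *
where()
E
```

```text
t 10.55 far_low [68.5  1.   0. ] far_top [68.5  1.  10. ] near_low [-61.5   0.9  -0.5] rpy [ 0.02 -0.23  0.04] f [ 0.3 -0.2 -0.3] tq [-0.02 -0.14  0.02] w 35.3
```

Call:
arm_command(slide=[[-1.0,0.0,0.0],[-3.0,0.0,0.0],[-6.0,0.0,0.0],[-9.0,0.0,2.0],[-12.0,0.0,5.0],[-12.0,0.0,5.0],[-12.0,0.0,5.0]], turn=[[0,0,0],[0,0,0],[0,0,0],[0,0,0],[0,0,0],[0,0,0],[0,0,0]], grip=[150,150,150,150,150,150,150])

```text
time_s: 11.13
ee_pos: [612.9, -156.5, 190.7]
ee_rot: [75.1, 89.5, -0.5]
force: [-0.1, 0.3, -1.5]
gripper_width: 38.0
```

```bash
python3 - <<'E'
from h import *
where()
im,d,K,W=shot("wrist","w7");cv2.imwrite("pics/w7c.png",cv2.resize(im[:260,180:480],None,fx=2.3,fy=2.3,interpolation=cv2.INTER_CUBIC)[:,:,::-1])
F=R.from_euler('z',YAW,degrees=True).as_matrix();Q=(cloud(K,W,d)-C)@F
y=(im[...,0]>150)&(im[...,2]<90)&(im[...,1]>130)&(abs(Q[...,0])<80)&(abs(Q[...,1])<60)
print("yellow",y.sum(),np.nanpercentile(Q[y],[2,50,98],axis=0).round(1))
w=(im.min(-1)>120)&(abs(Q[...,0])<60)&(abs(Q[...,1])<44)&(Q[...,2]<20)&(Q[...,2]>3)
A=Q[w];print("plane",np.linalg.lstsq(np.c_[A[:,:2],np.ones(len(A))],A[:,2],rcond=None)[0].round(3),len(A))
E
python3 m6.py w7
```

```text
t 11.13 far_low [ 68.7 -50.9 123.2] far_top [ 68.6 -50.9 133.2] near_low [-61.3 -50.8 122.1] rpy [-0.12 -0.47 -0.07] f [-0.1  0.3 -1.5] tq [-0.05 -0.09 -0.01] w 38.0
yellow 1095 [[-78.7 -25.7   7.4]
 [-68.8  -2.9  17.3]
 [ 23.8  28.6 237.1]]
plane [1.000e-03 1.000e-03 8.418e+00] 6992
w7 0 nose x nan outer x nan
  return _methods._mean(a, axis=axis, dtype=dtype,
  ret = ret.dtype.type(ret / rcount)
```

View pics/w7c.png

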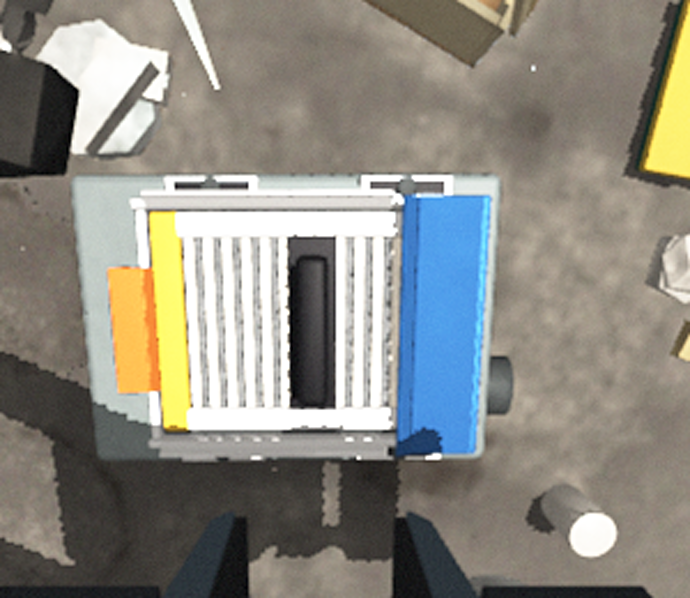

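```bash
python3 - <<'E'
from h import *
F=R.from_euler('z',YAW,degrees=True).as_matrix()
for tag in ("w2","w7"):
    z=np.load(tag+".npz");im=z["im"];K,W=cam("wrist",dict(ee_pos=z["pos"],ee_rot=z["rot"]))
    hsv=cv2.cvtColor(im,cv2.COLOR_RGB2HSV)
    H=hsv[...,0];S=hsv[...,1];V=hsv[...,2]
    O=(H>=5)&(H<=20)&(S>200)&(V>90);Y=(H>=23)&(H<=33)&(S>170)&(V>100)
    Q=(cloud(K,W,z["d"])-C)@F
    near=(abs(Q[...,0]+70)<18)&(abs(Q[...,1])<48)
    O&=near;Y&=near
    n=[];o=[]
    for v in np.unique(np.where(O)[0]):
        us=np.where(O[v])[0]
        a=F.T@(ray(K,W,us.max()+.5,v,55.5)-C);b=F.T@(ray(K,W,us.min()-.5,v,62)-C);c=F.T@(ray(K,W,us.max()+.5,v,60.3)-C)
        if abs(a[1])<20:n.append((a[0],c[0],b[0]))
    print(tag,"nose@55.5, edge@60.3, outer@62",np.median(n,0).round(2),len(n),"orange z max",np.nanpercentile(Q[O][:,2],95).round(1))
    yl=[(F.T@(ray(K,W,np.where(Y[v])[0].min()-.5,v,54)-C)) for v in np.unique(np.where(Y)[0])]
    if yl:
        yl=np.array(yl);print("yellow left edge in/out of catch",np.median(yl[abs(yl[:,1])<20,0]),np.median(yl[abs(yl[:,1])>30,0]),"z",np.nanmedian(Q[Y][:,2]))
z=np.load("w7.npz");cv2.imwrite("pics/w7d.png",cv2.resize(z["im"][75:200,215:275],None,fx=8,fy=4.6,interpolation=cv2.INTER_NEAREST)[:,:,::-1])
E
```

```text
w2 nose@55.5, edge@60.3, outer@62 [-63.53 -62.75 -78.78] 22 orange z max 18.7
w7 nose@55.5, edge@60.3, outer@62 [-63.27 -62.21 -62.82] 12 orange z max 16.3
yellow left edge in/out of catch -63.588502145110006 -52.27911216096207 z 9.1286197637354
```

View pics/w7d.png

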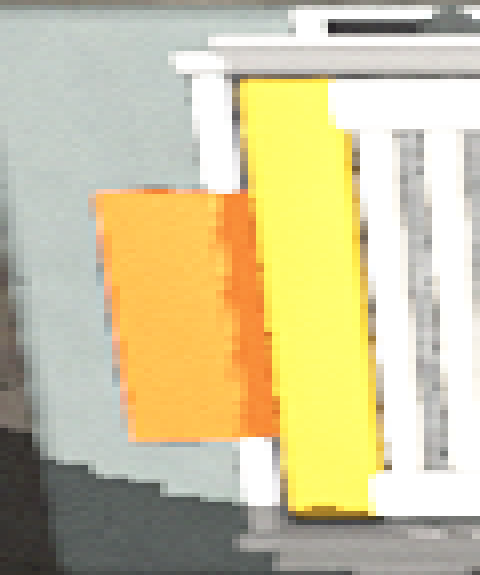

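```bash
python3 - <<'E'
from h import *
F=R.from_euler('z',YAW,degrees=True).as_matrix()
for tag in ("w2","w6","w7"):
    z=np.load(tag+".npz");im=z["im"].astype(int);K,W=cam("wrist",dict(ee_pos=z["pos"],ee_rot=z["rot"]))
    O=(im[...,0]-im[...,2]>60)&(im[...,0]-im[...,1]>30)
    Q=(cloud(K,W,z["d"])-C)@F
    O&=(abs(Q[...,0]+72)<20)&(abs(Q[...,1])<40)
    r=[]
    for v in np.unique(np.where(O)[0]):
        us=np.where(O[v])[0]
        if len(us)<8: continue
        b=F.T@(ray(K,W,us.min()-.5,v,62)-C)
        if abs(b[1])<20:r.append(b[0])
    print(tag,np.median(r).round(2),np.std(r).round(2),len(r))
z=np.load("w7.npz");K,W=cam("wrist",dict(ee_pos=z["pos"],ee_rot=z["rot"]));Q=(cloud(K,W,z["d"])-C)@F
for x in (-58,40,-20,20):
  for y in (-38,0,38) if abs(x)>30 else (-41,41):
    m=(abs(Q[...,0]-x)<3)&(abs(Q[...,1]-y)<3)&(abs(Q[...,2]-10)<8); print(x,y,np.median(Q[m][:,2]).round(2),m.sum())
# front wall/box landmark consistency
E
```

```text
w2 -79.79 0.33 38
w6 -79.53 0.18 61
w7 -79.89 0.27 44
-58 -38 9.75 34
-58 0 10.13 43
-58 38 10.13 47
40 -38 nan 0
40 0 nan 0
40 38 nan 0
-20 -41 9.65 36
-20 41 9.77 48
20 -41 9.83 36
20 41 10.21 42
  return _methods._mean(a, axis=axis, dtype=dtype,
  ret = ret.dtype.type(ret / rcount)
```

```bash
python3 - <<'E'
from h import *
im,d,K,W=shot("top","t9");where();print(env.job_done())
a=np.load("top0.npz")["im"].astype(int);df=np.abs(im.astype(int)-a).max(-1)>70
n,l,s,_=cv2.connectedComponentsWithStats(df.astype(np.uint8));print([x.tolist() for x in s[1:] if x[4]>25])
E
```

```text
t 11.23 far_low [ 66.9 -48.4 119.5] far_top [ 66.9 -48.4 129.5] near_low [-63.1 -48.4 119.2] rpy [ 0.1  -0.11  0.03] f [ 0.2  0.1 -1. ] tq [-0.04 -0.04 -0.  ] w 37.7
the job is handed in; nothing more can be done
None
[[401, 142, 14, 14, 118], [376, 148, 11, 8, 54], [366, 153, 8, 7, 37], [385, 161, 19, 11, 146], [354, 178, 11, 22, 124], [357, 185, 74, 62, 1682], [333, 192, 46, 48, 645], [347, 210, 6, 15, 39], [376, 218, 8, 10, 32], [351, 233, 33, 16, 163], [349, 251, 12, 15, 88], [335, 281, 68, 10, 427], [325, 291, 9, 25, 58], [401, 290, 4, 17, 32], [321, 316, 34, 39, 926], [390, 319, 14, 71, 233], [257, 330, 113, 70, 1689], [306, 364, 17, 11, 116], [301, 370, 89, 30, 1670], [561, 373, 11, 7, 32], [549, 387, 25, 7, 38], [590, 387, 18, 13, 119], [537, 393, 11, 7, 33]]
```

The filter frame is refitted in the intake and lies flat under the closed catch. The job was handed in at about 11 s of the 58 s allowed.

**How it went in:** I gripped the pull bar, tilted the frame 0.22 rad, touched the well floor lightly and slid the plain edge under the lip. It met the rear wall where the camera had put it, with the receiver shifted about +8.5 mm. I then swung the yellow edge down while holding the plain edge home. Sideways force read about 8 N at most. Vertical force was about 14 N at the final press. Then I let go and backed off.

**Last checks on the frame:**
- **Level:** the frame's top measured about 10 mm above the well floor wherever I could see it, level to about 0.001 rad. The end under the lip is hidden.
- **Catch:** its outer edge is at -79.9 mm, against -79.8 mm before the job, so it has sprung fully closed.
- **Robot:** it stands clear with nothing in the gripper.

**What I could not fully confirm:**
- The nose overlaps the yellow edge by only about 1 mm, too little to see directly in the picture. I inferred the latch from the flat frame and the closed catch, and did not tug to test it.
- I compared the overhead picture before and after, but the arm and its shadow cover several of the changed areas near the tins and the stub. It neither shows nor rules out that something shifted there. I did not compare every other item one by one, but no move was planned near them and I felt no unexpected contact.

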